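# Empty the grinding jar into the sieve

### The arm

A 6-joint arm with a two-finger parallel gripper is mounted at the origin on a cart in front of the work surface, level with it; the furniture and walls round the work are solid. World frame = base frame: x ahead of the robot, y to its left, z up, the work surface at z = 0. Lengths are in mm, angles in rad, forces in N, time in s.
With the tool pointing down it reaches from about 400 to 825 mm from the base axis. Payload 7 kg.
Tool frame: the origin (TCP) lies midway between the tips of the shut fingers; the grasp point (between the pads) lies 19 mm behind it; z points along the fingers, y is the direction in which the jaws open and shut (so a half turn about z gives the same grasp; the last joint's range is limited). The gripper opens to 88 mm and grips with 3 to 60 N. Pads are 19 mm wide; open, the fingers measure 130 mm over their backs; the gripper's body (78 mm by 193 mm) begins 47 mm behind the grasp point.
Start: joints at [-0.887, 0.359, 0.012, 0, -1.224, -0.288], TCP at [260.216, -622.802, 226.561] pointing down, gripper open.
Joint ranges: [-3.07, 3.07], [-1.43, 2.12], [-1.02, 1.25], [-3.03, 1.67], [-3.05, -0], [-3.03, 3.03]. Speed limits (rad/s): [2.39, 2.39, 3.01, 3.14, 3.14, 3.14].

### API

Orientations are given as [roll, pitch, yaw] about the fixed x, y, z axes, in that order (R = Rz(yaw) Ry(pitch) Rx(roll)).
In Python, from plant import ctrl, camera, calibration gives the robot as it stands. The module is installed in compiled form; this text tells all that it offers.
- The arm moves only by the tool drive_tool, never from a script. Its arguments are lists of equal length, an entry for each row: "twist": the turn, a rotation vector about the tool's x, y, z in degrees, a list of three; "travel": the shift along the tool's x, y, z in m, a list of three; "claw": the closure in counts, from 0 (fully open) to 255 (shut). A call has 1 to 20 rows; each row shifts and turns the pose as measured when the row begins, along the tool's axes as they then stand; what a row does not reach is not made up. A row lasts 1/10 s, in which the tool goes at most 50 mm and 8.59 degrees, less where a joint would pass 70% of its speed; a pose out of reach is approached as far as the arm can. A call with a gripper value outside its range is refused whole. The fingers move at their own pace and stop on an object; the grip force is fixed at half the most. Time passes only in rows, so rows that do not move let the fingers close. It gives the time, the measured TCP pose, the force and the opening at its end, in the units of the state.
- ctrl.sense(): the state, without advancing time (a new reading comes with each control period).
- camera(name): name is "side" or "top"; returns the picture (384x512x3 uint8, blue, green, red); there is no depth.
- calibration(name): a dict with "mtx" (3x3 intrinsics, pixels), "R" (3x3) and "t" (3): a world point X has camera coordinates R X + t. Camera axes: x right, y down, z forward; pixel columns grow to the right and rows downward; lengths in mm; the calibration is good to about 2 mm. A picture is of the moment at which its call begins. calibration takes no time and is no camera call.
- ctrl.job_done(): hands the job in, once; it reports no verdict.
The state is a dict: "clock": time; "q": joint angles; "qd": joint speeds; "effort": joint torques, N m; "tcp_pos": TCP position; "eef_rot": TCP orientation; "contact_force": force on the tool from outside, world axes, zero at the start; "ft_torque": the same for the moment, N m; "width": opening from 0.0 (shut) to 1.0 (fully open).
Only numpy, scipy, OpenCV 4.12 (cv2) and the standard library are available. Lean on these libraries where they do the work, as an engineer would, in place of code of your own. Each camera call takes 0.05 s, during which the arm holds its last target.

### The job

Empty the grinding jar in its tilting stand: first lift the loose lid off and set it down gently, flat and knob up, on the clear worktop, for instance in front of the sieve. Then swing the stand's lever over until all five grinding balls have run out of the jar into the sieve beside it, and swing it back so that the jar stands fully upright again. Leave the other things on the bench as they are.

Things in the scene. Friction and masses are not known exactly. Their poses are not given: they have to be found in the camera images.
- lid_knob (a point): Centre of the black knob (24 mm across, 26 mm tall, top 11 mm above this point) of the jar's loose steel lid. z = lid's axis, up. The disc is 68 mm in diameter, 8 mm thick; its top face lies 18 mm below this point. A 44 mm spigot under it dips 6 mm loosely into the jar mouth; the lid lifts straight up, 0.15 kg. Set down on the worktop it stands on the spigot, this point at 32 mm height.
- lid: The same lid; origin on its axis at the disc's underside, 26 mm below lid_knob. The worktop in front of the sieve, on the robot's side, is kept clear to take it: x = 0.36 m (the table's front edge) to 0.44 m, y = -0.45 to -0.25 m. To the left, behind y = -0.08 m, tall equipment begins at x = 0.53 m.
- pivot (a point): The tilting axis of the cradle, midway between the stand's two grey cheeks, 135 mm above the worktop. The stand is fixed, turned a little about the vertical. x = along the tilting axis, away from the lever and the robot; y = level, away from the sieve; z = up. Base plate: y = -152 to +60 mm, x = -55 to +55 mm from here, 10 mm high.
- cradle (a joint): Tilt of the jar cradle about the +x axis of pivot, rad: 0 = jar upright on its stop (start); grows as the mouth goes over towards the sieve; far stop 2.15. Friction holds it where it is left; about 3 N at the lever's grip turns it. The balls run out only when the mouth points below the level, from about 1.7 on; at 2.0 all are out within a second or two.
- lever_grip (a point): Centre of the lever's black grip: a sleeve 16 mm thick, 42 mm long, parallel to the tilting axis, spinning freely on its pin, 90 mm from the axis and 82 mm from pivot on its -x side (robot's side); free space all round. Jar upright: 78 mm out on the +y side and 45 mm above pivot. Tilting takes it over the top; at 2.0 rad it is 78 mm out on the sieve side. Axes turn with the cradle.
- jar_mouth (a point): Centre of the jar's mouth at its rim. z = out of the mouth. Steel grinding jar clamped in the cradle: 62 mm outside, 68 mm over the rim, about 52 mm inside, 66 mm tall, rim 36 mm above the tilting axis when upright.
- sieve_mesh (a point): Centre of the wire mesh of the round test sieve that stands, fixed, on the stand's base plate beside the jar. z = up. Frame 132 mm in diameter; mesh of 14 mm pitch, 32 mm above the worktop; frame's rim 65 mm above the worktop.
- ball_1_center (a point): Centre of a steel grinding ball, 20 mm in diameter, 33 g; one of five, all in the jar at the start. In the sieve it lies with its centre about 9 mm above the mesh.
- ball_2_center (a point): Centre of a steel grinding ball, 20 mm in diameter, 33 g; one of five, all in the jar at the start. In the sieve it lies with its centre about 9 mm above the mesh.
- ball_3_center (a point): Centre of a steel grinding ball, 20 mm in diameter, 33 g; one of five, all in the jar at the start. In the sieve it lies with its centre about 9 mm above the mesh.
- ball_4_center (a point): Centre of a steel grinding ball, 20 mm in diameter, 33 g; one of five, all in the jar at the start. In the sieve it lies with its centre about 9 mm above the mesh.
- ball_5_center (a point): Centre of a steel grinding ball, 20 mm in diameter, 33 g; one of five, all in the jar at the start. In the sieve it lies with its centre about 9 mm above the mesh.
- tweezers: Bystander, loose: steel tweezers 120 mm long lying front right. Origin under its centre.
- spanner_13: Bystander, loose: spanner 149 mm long lying left of the stand. Origin under its centre.
- beaker_pp: Bystander, loose: small empty white beaker 55 mm wide, 58 mm tall, on the right. Origin under its centre.
- sample_jar_1: Bystander, loose: brown sample jar 35 mm wide, 70 mm tall, on the right. Origin under its centre.
- vial_2: Bystander, loose: small vial 21 mm wide, 54 mm tall, on the right. Origin under its centre.
- tape_roll: Bystander, loose: roll of black tape 62 mm wide, 19 mm high, on the left. Origin under its centre.
- timer: Bystander, loose: flat bench timer 62 x 58 x 18 mm, on the left. Origin under its centre.
- funnel: Bystander, loose: white funnel 69 mm wide, 75 mm tall, mouth down, on the left. Origin under its centre.
There are look-alikes about, which are no part of the job. Leave any blue look-alike of the lid alone.

How it is judged (in metres and radians):
On the way, in this order (a step that is already met when the one before it is completed fails the run):
1. the lid lies flat on the worktop, let go, with the jar still upright (height (world z) of lid_knob below 0.04 m and angle between lid_knob's own z axis and vertical below 0.12 rad and horizontal distance between lid_knob and pivot above 0.09 m and horizontal distance between lid_knob and sieve_mesh above 0.095 m and contact force between lid and the fingers below 0.1 N and linear speed of lid below 0.05 m/s and value of joint cradle below 0.3 rad), for 0.2 s.
2. the jar is tipped over and all five balls are in the sieve (value of joint cradle above 1.4 rad and horizontal distance between each of ball_1_center, ball_2_center, ball_3_center, ball_4_center, ball_5_center and sieve_mesh below 0.062 m and z of each of ball_1_center, ball_2_center, ball_3_center, ball_4_center, ball_5_center in the frame of sieve_mesh below 0.033 m), for 0.1 s.
At the end, for the whole second after the job is handed in: All five balls lie in the sieve (inside its frame, on the mesh), the jar is back upright to within 0.12 rad, and the lid lies flat, knob up, on the worktop, more than 90 mm from the stand's axis and clear of the sieve; the lid is at rest (horizontal distance between each of ball_1_center, ball_2_center, ball_3_center, ball_4_center, ball_5_center and sieve_mesh below 0.062 m and z of each of ball_1_center, ball_2_center, ball_3_center, ball_4_center, ball_5_center in the frame of sieve_mesh below 0.033 m and height (world z) of lid_knob below 0.04 m and angle between lid_knob's own z axis and vertical below 0.12 rad and horizontal distance between lid_knob and pivot above 0.09 m and horizontal distance between lid_knob and sieve_mesh above 0.095 m and value of joint cradle below 0.12 rad and linear speed of lid below 0.05 m/s); the robot touches nothing.
It fails at once if the jar is tipped by more than 0.5 rad with the lid still on it (value of joint cradle above 0.5 rad and distance between lid_knob and jar_mouth below 0.05 m).
It fails at once if the lid is dropped or thrown (faster than 0.7 m/s out of the fingers) (linear speed of lid above 0.7 m/s and contact force between lid and the fingers below 0.01 N).
It fails at once if a bystander is moved by more than 30 mm (distance of any of tweezers, spanner_13, beaker_pp, sample_jar_1, vial_2, tape_roll, timer, funnel from where it was at the start of the episode above 0.03 m).
It also fails if it takes over 67 s, if anything falls off the work surface, if the arm or the gripper's body presses on something with over 40 N, if the wrist force passes 120 N, or if a joint passes its speed limit or range.

## Working session

There is one attempt and no reset: what is moved stays moved. The work goes in short steps, Python scripts to look and compute and a tool call to move; the robot and the scene stay as the last step left them, time stands still between calls to the robot, and variables do not carry over. Pictures are saved under pics/ and viewed, and the job is handed in when it is done.

Besides the shell and the picture viewer there is one more tool, called after "Call:" as name(argument=value, ...) on one line, values as JSON. drive_tool: Moves the arm, as the interface text tells. Its arguments: {"type":"object","properties":{"twist":{"type":"array","items":{"type":"array","items":{"type":"number"}}},"travel":{"type":"array","items":{"type":"array","items":{"type":"number"}}},"claw":{"type":"array","items":{"type":"number"}}},"required":["twist","travel","claw"]}

```bash
mkdir -p pics; python3 - <<'E'
from plant import ctrl,camera,calibration
import cv2
for n in("side","top"):
    cv2.imwrite(f"pics/{n}0.png",camera(n)); c=calibration(n); print(n,c["mtx"].tolist(),c["R"].tolist(),c["t"].tolist())
print(ctrl.sense())
E
```

```text
side [[351.3014495004769, 0.0, 253.0463467321364], [0.0, 351.3014495004769, 192.79593477073934], [0.0, 0.0, 1.0]] [[0.8973544171762893, -0.44068197607039705, -0.023546675792823067], [-0.2671234302327756, -0.4999194873178212, -0.8238480316299616], [0.3512835364700115, 0.7455735390734949, -0.5663214412668351]] [-480.1997765717243, 177.94393939815683, 1226.545090905879]
top [[357.0415779756918, 0.0, 251.69106537518505], [0.0, 357.0415779756918, 184.11911181900044], [0.0, 0.0, 1.0]] [[-0.024911082615171273, -0.9996868290834655, -0.0023836358752632766], [-0.9910652126702764, 0.025008625802306977, -0.131012643932944], [0.13103122604081932, -0.0009013282009993265, -0.9913778318127322]] [-95.68422381980162, 490.56851603361827, 1359.2557280518072]
{'clock': 0.1, 'q': array([-8.86906221e-01,  3.59318384e-01,  1.11559371e-02, -3.30927273e-04,
       -1.22409915e+00, -2.88128207e-01]), 'qd': array([ 0.0027272 , -0.00149451,  0.00369132, -0.00031589,  0.00288688,
       -0.00052321]), 'effort': array([-1.30785924e-03, -5.84163344e+01,  2.93750417e+01,  7.01565877e+00,
        1.01567965e-02, -6.07042148e-05]), 'tcp_pos': array([ 260.05027852, -622.41935473,  225.7126988 ]), 'eef_rot': array([ 3.14009938e+00, -1.18123481e-04, -2.74594334e+00]), 'contact_force': array([-0.90769006,  0.26522614, -0.34054981]), 'ft_torque': array([0.02968594, 0.01995709, 0.00099348]), 'width': 1.0014702949792913}
```

View pics/side0.png

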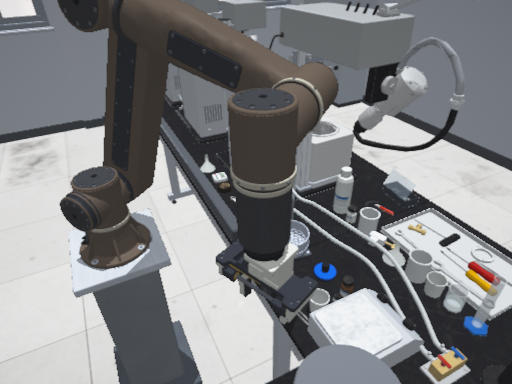

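View pics/top0.png

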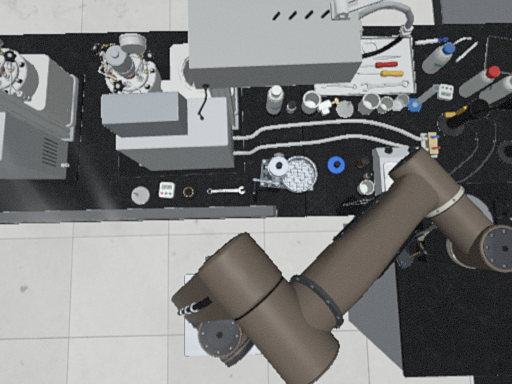

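The top view shows the stand with the steel lid near (278,165), the sieve at (299,174) and a blue lid look-alike at (336,165). In the side view the arm hides the stand. I'll enlarge both.

```bash
python3 - <<'E'
import cv2
a=cv2.imread("pics/top0.png")[135:215,230:350]
cv2.imwrite("pics/topc.png",cv2.resize(a,None,fx=6,fy=6,interpolation=cv2.INTER_CUBIC))
E
```

```text
(no output)
```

View pics/topc.png

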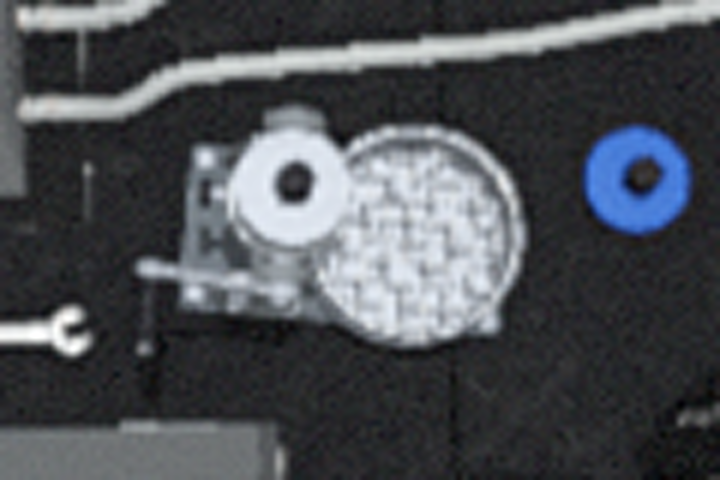

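```bash
cat > h.py <<'E'
import numpy as np,cv2
from plant import ctrl,camera,calibration
def back(n,u,v,z):
    c=calibration(n);K,R,t=map(np.array,(c["mtx"],c["R"],c["t"]))
    d=R.T@np.linalg.inv(K)@[u,v,1]; o=-R.T@t
    return o+d*(z-o[2])/d[2]
def proj(n,X):
    c=calibration(n);K,R,t=map(np.array,(c["mtx"],c["R"],c["t"]))
    p=K@(R@np.array(X,float)+t); return p[:2]/p[2]
def two(pts): # {n:(u,v)}
    A=[];b=[]
    for n,(u,v) in pts.items():
        c=calibration(n);K,R,t=map(np.array,(c["mtx"],c["R"],c["t"]))
        P=K@np.c_[R,t]
        for k,w in((0,u),(1,v)):
            r=w*P[2]-P[k];A.append(r[:3]);b.append(-r[3])
    return np.linalg.lstsq(np.array(A),np.array(b),rcond=None)[0]
E
python3 - <<'E'
from h import *
f=lambda x,y:(230+(x+.5)/6-.5,135+(y+.5)/6-.5)
for nm,x,y,z in [("lid",291,188,179),("lidL",229,190,179),("lidR",352,190,179),("lidT",291,130,179),("lidB",291,247,179),("knobtop",295,181,208),("gripend",145,350,180),("gripnear",148,270,180),("hub",290,293,135),("sieve",418,237,65),("sL",316,240,65),("sR",522,240,65),("sT",418,124,65),("sB",415,348,65),("plate",205,157,10),("plateNL",192,297,10),("plateNR",490,325,10),("spannertip",85,325,0),("blueknob",643,176,40),("bar",272,425,0),("bar",272,425,100),("tweez",690,415,0)]:
    print(nm,np.round(back("top",*f(x,y),z)),np.round(f(x,y),1))
E
```

```text
lid [ 531. -202.  179.] [278.1 165.9]
lidL [ 530. -166.  179.] [267.8 166.2]
lidR [ 529. -237.  179.] [288.2 166.2]
lidT [ 565. -203.  179.] [278.1 156.2]
lidB [ 496. -201.  179.] [278.1 175.8]
knobtop [ 529. -202.  208.] [278.8 164.8]
gripend [ 438. -114.  180.] [253.8 192.9]
gripnear [ 484. -117.  180.] [254.2 179.6]
hub [ 475. -202.  135.] [277.9 183.4]
sieve [ 518. -290.   65.] [299.2 174.1]
sL [ 517. -225.   65.] [282.2 174.6]
sR [ 514. -356.   65.] [316.6 174.6]
sT [ 591. -293.   65.] [299.2 155.2]
sB [ 447. -285.   65.] [298.8 192.6]
plate [ 584. -158.   10.] [263.8 160.8]
plateNL [ 490. -147.   10.] [261.6 184.1]
plateNR [ 467. -343.   10.] [311.2 188.8]
spannertip [474. -76.   0.] [243.8 188.8]
blueknob [ 558. -442.   40.] [336.8 163.9]
bar [ 405. -198.    0.] [274.9 205.4]
bar [ 398. -191.  100.] [274.9 205.4]
tweez [ 405. -473.    0.] [344.6 203.8]
```

Call:
drive_tool(twist=[[0, 0, 0], [0, 0, 0], [0, 0, 0], [0, 0, 0], [0, 0, 0], [0, 0, 0], [0, 0, 0], [0, 0, 0], [0, 0, 0], [0, 0, 0], [0, 0, 0], [0, 0, 0], [0, 0, 0], [0, 0, 0], [0, 0, 0], [0, 0, 0]], travel=[[0, 0, -0.025], [0, 0, -0.025], [0, 0, -0.025], [-0.03, 0.02, 0], [-0.03, 0.02, 0], [-0.03, 0.02, 0], [-0.03, 0.02, 0], [-0.03, 0.02, 0], [-0.03, 0.02, 0], [-0.03, 0.02, 0], [-0.03, 0.02, 0], [-0.03, 0.02, 0], [-0.03, 0.02, 0], [-0.03, 0.02, 0], [-0.03, 0.02, 0], [0, 0, 0]], claw=[0, 0, 0, 0, 0, 0, 0, 0, 0, 0, 0, 0, 0, 0, 0, 0])

```text
clock: 1.7
tcp_pos: [505.9, -246.8, 296.8]
eef_rot: [3.126, -0.004, -2.751]
contact_force: [-1.3, -0.0, -1.5]
width: 1.0
```

Call:
drive_tool(twist=[[0, 0, 7.5], [0, 0, 7.5], [0, 0, 7.5], [0, 0, 7.5], [0, 0, 0]], travel=[[0, 0, 0], [0, 0, 0], [0, 0, 0], [0, 0, 0], [0, 0, 0]], claw=[0, 0, 0, 0, 0])

```text
clock: 2.2
tcp_pos: [505.1, -245.5, 294.9]
eef_rot: [3.13, -0.016, 2.993]
contact_force: [-0.0, 0.6, -0.3]
width: 1.0
```

```bash
python3 - <<'E'
from h import *
s=ctrl.sense();print(s["tcp_pos"],s["eef_rot"],s["q"])
a=camera("side");cv2.imwrite("pics/side1.png",a)
cv2.imwrite("pics/side1c.png",cv2.resize(a[160:310,200:370],None,fx=4,fy=4,interpolation=cv2.INTER_CUBIC))
E
```

```text
[ 505.10333722 -245.50193723  294.85937676] [ 3.12974882 -0.01570691  2.9928913 ] [-0.11278142  0.14645791 -0.11260615 -0.01277806 -1.32702287 -1.60363025]
```

View pics/side1c.png

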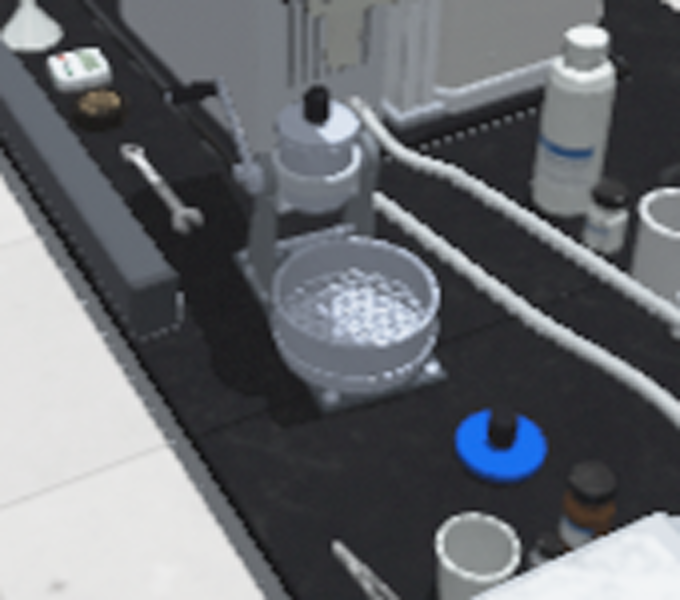

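The enlarged crop shows two lids. The steel one with a black knob sits on the jar in the stand, knob at side-image pixel (279,186). The blue one stands on the worktop, knob at (325,267). The steel one fits the description and the blue one is the look-alike to leave alone. The lever grip is at about (247,183). Now I'll triangulate.

```bash
python3 - <<'E'
from h import *
g=lambda x,y:(200+(x+.5)/4-.5,160+(y+.5)/4-.5)
f=lambda x,y:(230+(x+.5)/6-.5,135+(y+.5)/6-.5)
print("knobtop",two({"side":g(317,92),"top":f(295,181)}))
print("knobtop side@208",back("side",*g(317,91),208))
print("lid side@179",back("side",*g(319,129),179))
print("grip",two({"side":g(192,92),"top":f(146,312)}))
print("gripend",two({"side":g(168,95),"top":f(145,350)}), "in",two({"side":g(216,87),"top":f(148,270)}))
print("sieve@65",back("side",*g(356,295),65))
for nm,p in[("fence",(180,275)),("fencebot",(183,320))]:print(nm,back("side",*g(*p),0),back("side",*g(*p),40))
print("tweez",back("side",*g(335,545),0),"blue",back("side",*g(500,445),20))
E
```

```text
knobtop [ 531.88083715 -203.15410949  206.39887887]
knobtop side@208 [ 533.99946348 -204.28084274  208.        ]
lid side@179 [ 529.77017899 -216.08224887  179.        ]
grip [ 460.95104389 -115.75259905  178.70580716]
gripend [ 438.73072459 -114.6605139   181.80718696] in [ 484.50644664 -117.14227351  177.68408758]
sieve@65 [ 521.48761905 -296.04598117   65.        ]
fence [ 434.56346445 -135.23913607    0.        ] [ 415.91151566 -178.70879876   40.        ]
fencebot [ 4.11268701e+02 -1.91345437e+02  1.13686838e-13] [ 393.73951255 -232.11088958   40.        ]
tweez [ 406.52535951 -462.5721441     0.        ] blue [ 557.38106569 -452.25027529   20.        ]
```

```bash
cat >> h.py <<'E'
from scipy.spatial.transform import Rotation as Ro
def to(x,y,z,yaw=3.01):
    s=ctrl.sense();R=Ro.from_euler("xyz",s["eef_rot"]);G=Ro.from_euler("xyz",[np.pi,0,yaw])
    print("tcp",np.round(s["tcp_pos"],1),"rot",np.round(s["eef_rot"],3),"F",np.round(s["contact_force"],1),"w",round(s["width"],3),"t",round(s["clock"],2))
    print("travel mm",np.round(R.inv().apply(np.array([x,y,z])-s["tcp_pos"]),1),"twist deg",np.round((R.inv()*G).as_rotvec(degrees=True),2))
E
python3 -c "
from h import *
to(531,-202.5,235)"
```

```text
tcp [ 505.1 -245.5  294.9] rot [ 3.13  -0.016  2.997] F [ 0.3 -0.1 -0.4] w 1.0 t 2.25
travel mm [-20.4  45.6  60.1] twist deg [ 0.69 -0.9  -0.74]
```

Call:
drive_tool(twist=[[0.7, -0.9, -0.7], [0, 0, 0], [0, 0, 0], [0, 0, 0], [0, 0, 0]], travel=[[-0.01, 0.023, 0.0], [-0.01, 0.023, 0.0], [0, 0, 0.025], [0, 0, 0.025], [0, 0, 0]], claw=[0, 0, 0, 0, 0])

```text
clock: 2.75
tcp_pos: [531.6, -202.5, 243.9]
eef_rot: [-3.141, 0.002, 3.029]
contact_force: [-0.4, 0.3, 0.4]
width: 1.004
```

```bash
python3 -c "
from h import *
to(531,-202.5,184)"
```

```text
tcp [ 531.6 -202.5  243.9] rot [-3.141e+00  2.000e-03  3.029e+00] F [-0.4  0.3  0.4] w 1.004 t 2.75
travel mm [ 0.7 -0.  59.9] twist deg [-0.04  0.1   1.11]
```

Call:
drive_tool(twist=[[0, 0, 0], [0, 0, 0], [0, 0, 0], [0, 0, 0], [0, 0, 0]], travel=[[0, 0, 0.015], [0, 0, 0.015], [0, 0, 0.015], [0, 0, 0.013], [0, 0, 0]], claw=[0, 0, 0, 0, 0])

```text
clock: 3.25
tcp_pos: [533.1, -204.6, 188.9]
eef_rot: [-3.139, 0.005, 3.042]
contact_force: [0.5, -0.2, -0.4]
width: 1.001
```

```bash
python3 - <<'E'
from h import *
to(531,-202.5,184)
a=camera("side")
cv2.imwrite("pics/side2c.png",cv2.resize(a[130:280,200:370],None,fx=4,fy=4,interpolation=cv2.INTER_CUBIC))
E
```

```text
tcp [ 533.1 -204.6  188.9] rot [-3.139  0.005  3.042] F [ 0.5 -0.2 -0.4] w 1.001 t 3.25
travel mm [2.4 1.9 4.9] twist deg [-0.15  0.31  1.83]
```

View pics/side2c.png

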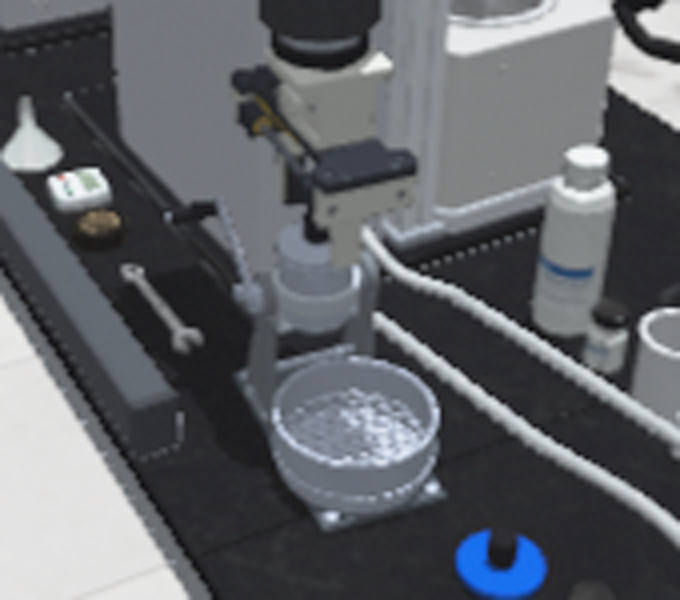

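The knob at crop (317,225) sits between the two fingers, at (297,185) and (345,235). I'll make a small correction and close.

Call:
drive_tool(twist=[[0, 0, 1.8], [0, 0, 0], [0, 0, 0], [0, 0, 0], [0, 0, 0], [0, 0, 0], [0, 0, 0], [0, 0, 0], [0, 0, 0], [0, 0, 0]], travel=[[0.002, 0.002, 0.005], [0, 0, 0], [0, 0, 0], [0, 0, 0], [0, 0, 0], [0, 0, 0], [0, 0, 0], [0, 0, 0], [0, 0, 0], [0, 0, 0]], claw=[0, 0, 255, 255, 255, 255, 255, 255, 255, 255])

```text
clock: 4.3
tcp_pos: [534.5, -203.8, 190.1]
eef_rot: [-3.138, 0.013, 3.015]
contact_force: [-0.3, 0.2, 0.3]
width: 0.331
```

```bash
python3 - <<'E'
from h import *
to(531,-202.5,184)
E
```

```text
tcp [ 534.5 -203.8  190.1] rot [-3.138  0.013  3.015] F [-0.3  0.2  0.3] w 0.331 t 4.3
travel mm [3.7 0.9 6. ] twist deg [-0.22  0.75  0.29]
```

Call:
drive_tool(twist=[[-0.2, 0.8, 0.3], [0, 0, 0]], travel=[[0.002, 0.001, 0.0], [0.002, 0, 0.006]], claw=[130, 130])

```text
clock: 4.5
tcp_pos: [531.0, -202.2, 184.6]
eef_rot: [-3.141, -0.001, 3.01]
contact_force: [0.0, 0.4, -0.3]
width: 0.452
```

```bash
python3 - <<'E'
from h import *
to(531,-202.5,184)
E
```

```text
tcp [ 531.  -202.2  184.6] rot [-3.141e+00 -1.000e-03  3.010e+00] F [ 0.   0.4 -0.3] w 0.452 t 4.5
travel mm [-0.  -0.3  0.6] twist deg [-0.01 -0.04 -0.02]
```

Call:
drive_tool(twist=[[0, 0, 0], [0, 0, 0], [0, 0, 0], [0, 0, 0]], travel=[[0, 0, 0.001], [0, 0, 0], [0, 0, 0], [0, 0, 0]], claw=[255, 255, 255, 255])

```text
clock: 4.9
tcp_pos: [530.0, -202.1, 182.0]
eef_rot: [-3.141, -0.003, 3.009]
contact_force: [-0.3, 0.6, 0.8]
width: 0.263
```

```bash
python3 - <<'E'
from h import *
to(531,-202.5,184)
E
```

```text
tcp [ 530.  -202.1  182. ] rot [-3.141e+00 -3.000e-03  3.009e+00] F [-0.3  0.6  0.8] w 0.263 t 4.9
travel mm [-1.  -0.2 -2. ] twist deg [-0.01 -0.18 -0.04]
```

Call:
drive_tool(twist=[[0, 0, 0], [0, 0, 0], [0, 0, 0], [0, 0, 0], [0, 0, 0], [0, 0, 0]], travel=[[0, 0, 0], [0, 0, -0.006], [0, 0, -0.01], [0, 0, -0.015], [0, 0, -0.015], [0, 0, -0.015]], claw=[255, 255, 255, 255, 255, 255])

```text
clock: 5.5
tcp_pos: [528.8, -201.8, 245.0]
eef_rot: [3.141, -0.008, 3.009]
contact_force: [0.4, 0.3, -1.7]
width: 0.265
```

```bash
python3 - <<'E'
from h import *
to(400,-345,232)
a=camera("side")
cv2.imwrite("pics/side3c.png",cv2.resize(a[130:280,200:370],None,fx=4,fy=4,interpolation=cv2.INTER_CUBIC))
E
```

```text
tcp [ 528.8 -201.8  245. ] rot [ 3.141 -0.008  3.009] F [ 0.4  0.3 -1.7] w 0.265 t 5.5
travel mm [ 108.6 -158.9   13.8] twist deg [ 0.01 -0.44 -0.05]
```

View pics/side3c.png

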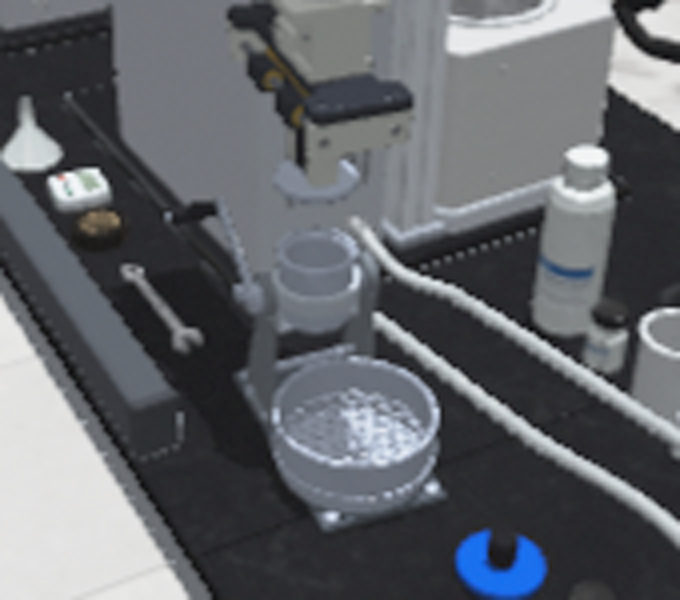

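The lid (crop 318,180) is clear of the jar and held level. I'm carrying it to the clear spot.

Call:
drive_tool(twist=[[0, -0.4, 0], [0, 0, 0], [0, 0, 0], [0, 0, 0], [0, 0, 0], [0, 0, 0], [0, 0, 0], [0, 0, 0], [0, 0, 0], [0, 0, 0], [0, 0, 0], [0, 0, 0]], travel=[[0.006, -0.008, 0], [0.011, -0.016, 0], [0.011, -0.016, 0], [0.011, -0.016, 0], [0.011, -0.016, 0], [0.011, -0.016, 0], [0.011, -0.016, 0], [0.011, -0.016, 0], [0.011, -0.016, 0], [0.01, -0.015, 0], [0.005, -0.008, 0], [0, 0, 0]], claw=[255, 255, 255, 255, 255, 255, 255, 255, 255, 255, 255, 255])

```text
clock: 6.75
tcp_pos: [381.2, -355.8, 243.3]
eef_rot: [3.139, -0.003, 3.006]
contact_force: [0.1, -0.4, -2.8]
width: 0.264
```

```bash
python3 - <<'E'
from h import *
to(400,-345,60)
E
```

```text
tcp [ 381.2 -355.8  243.3] rot [ 3.139e+00 -3.000e-03  3.006e+00] F [ 0.1 -0.4 -2.8] w 0.264 t 6.75
travel mm [-17.8  12.8 183.2] twist deg [ 0.14 -0.2  -0.24]
```

Call:
drive_tool(twist=[[0, 0, 0], [0, 0, 0], [0, 0, 0], [0, 0, 0], [0, 0, 0], [0, 0, 0], [0, 0, 0], [0, 0, 0], [0, 0, 0], [0, 0, 0], [0, 0, 0]], travel=[[-0.009, 0.006, 0.01], [-0.009, 0.006, 0.02], [0, 0, 0.02], [0, 0, 0.02], [0, 0, 0.02], [0, 0, 0.02], [0, 0, 0.02], [0, 0, 0.02], [0, 0, 0.015], [0, 0, 0.01], [0, 0, 0]], claw=[255, 255, 255, 255, 255, 255, 255, 255, 255, 255, 255])

```text
clock: 7.85
tcp_pos: [405.3, -338.9, 55.1]
eef_rot: [3.137, -0.005, 3.01]
contact_force: [-0.8, -0.1, -1.1]
width: 0.264
```

```bash
python3 - <<'E'
from h import *
to(400,-345,17)
a=camera("side")
cv2.imwrite("pics/side4c.png",cv2.resize(a[180:330,200:370],None,fx=4,fy=4,interpolation=cv2.INTER_CUBIC))
E
```

```text
tcp [ 405.3 -338.9   55.1] rot [ 3.137 -0.005  3.01 ] F [-0.8 -0.1 -1.1] w 0.264 t 7.85
travel mm [ 4.3 -7.  38. ] twist deg [ 0.25 -0.31  0.01]
```

View pics/side4c.png

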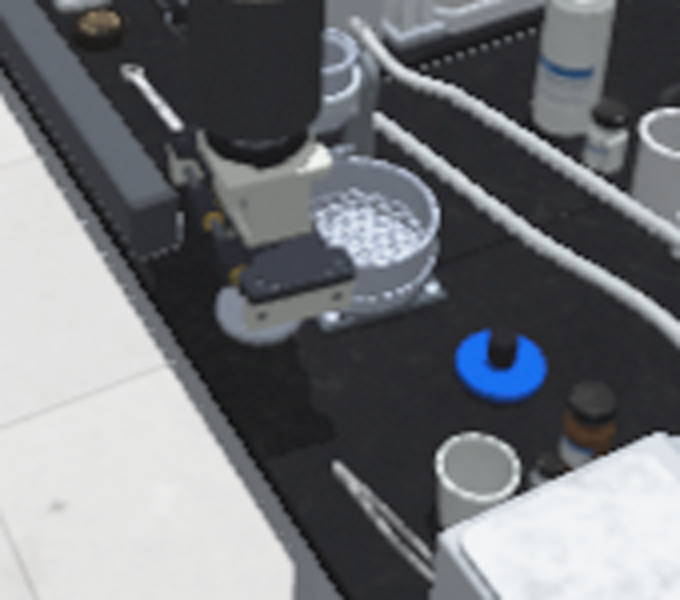

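The held lid is at crop (255,315), above clear worktop and away from the sieve and tweezers. I'm lowering it.

Call:
drive_tool(twist=[[0.3, -0.3, 0], [0, 0, 0], [0, 0, 0], [0, 0, 0], [0, 0, 0]], travel=[[0.004, -0.004, 0.008], [0, 0, 0.01], [0, 0, 0.008], [0, 0, 0.005], [0, 0, 0]], claw=[255, 255, 255, 255, 255])

```text
clock: 8.4
tcp_pos: [404.5, -343.1, 25.8]
eef_rot: [-3.139, 0.006, 3.012]
contact_force: [-0.7, 0.1, -2.0]
width: 0.268
```

```bash
python3 - <<'E'
from h import *
to(400,-345,17)
E
```

```text
tcp [ 404.5 -343.1   25.8] rot [-3.139  0.006  3.012] F [-0.7  0.1 -2. ] w 0.268 t 8.4
travel mm [ 4.3 -2.5  8.8] twist deg [-0.16  0.34  0.11]
```

Call:
drive_tool(twist=[[0, 0.3, 0], [0, 0, 0], [0, 0, 0]], travel=[[0, 0, 0.004], [0, 0, 0.003], [0, 0, 0.002]], claw=[255, 255, 255])

```text
clock: 8.7
tcp_pos: [405.6, -343.5, 16.9]
eef_rot: [-3.138, 0.002, 3.012]
contact_force: [2.2, -1.5, 7.8]
width: 0.266
```

Call:
drive_tool(twist=[[0, 0, 0], [0, 0, 0], [0, 0, 0], [0, 0, 0], [0, 0, 0]], travel=[[0, 0, 0], [0, 0, 0], [0, 0, 0], [0, 0, 0], [0, 0, 0]], claw=[100, 100, 100, 100, 100])

```text
clock: 9.2
tcp_pos: [406.3, -343.9, 17.5]
eef_rot: [-3.138, 0.003, 3.013]
contact_force: [0.2, 0.3, 0.4]
width: 0.597
```

Call:
drive_tool(twist=[[0, 0, 0], [0, 0, 0], [0, 0, 0], [0, 0, 0], [0, 0, 0], [0, 0, 0], [0, 0, 0], [0, 0, 0], [0, 0, 0], [0, 0, 0], [0, 0, 0]], travel=[[0, 0, -0.01], [0, 0, -0.02], [0, 0, -0.02], [0, 0, -0.025], [0, 0, -0.025], [0, 0, -0.025], [0, 0, -0.025], [0, 0, -0.025], [0, 0, -0.025], [0, 0, -0.025], [0, 0, 0]], claw=[100, 100, 100, 100, 100, 100, 100, 100, 100, 100, 100])

```text
clock: 10.3
tcp_pos: [403.8, -342.7, 259.9]
eef_rot: [-3.136, 0.006, 3.013]
contact_force: [0.4, 0.0, 1.2]
width: 0.608
```

```bash
python3 - <<'E'
from h import *
to(459,-115,225)
a=camera("side");b=camera("top")
cv2.imwrite("pics/side5c.png",cv2.resize(a[180:330,200:370],None,fx=4,fy=4,interpolation=cv2.INTER_CUBIC))
cv2.imwrite("pics/top5.png",b)
E
```

```text
tcp [ 403.8 -342.7  259.9] rot [-3.136  0.006  3.013] F [0.4 0.  1.2] w 0.608 t 10.3
travel mm [-25.3 233.1  33.7] twist deg [-0.33  0.37  0.16]
```

View pics/side5c.png

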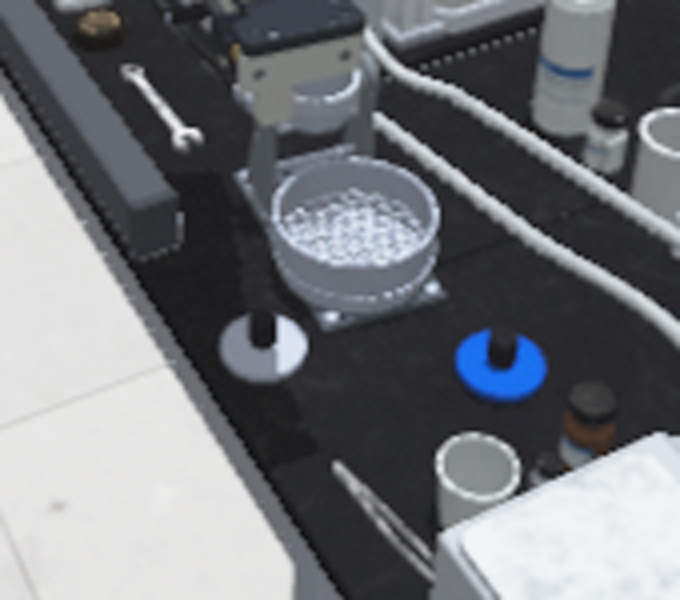

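The lid stands flat, knob up, at crop (263,347), clear of the sieve. Next I move above the lever grip.

Call:
drive_tool(twist=[[-0.3, 0.4, 0], [0, 0, 0], [0, 0, 0], [0, 0, 0], [0, 0, 0], [0, 0, 0], [0, 0, 0], [0, 0, 0], [0, 0, 0], [0, 0, 0], [0, 0, 0]], travel=[[-0.002, 0.012, 0], [-0.003, 0.025, 0], [-0.003, 0.025, 0], [-0.003, 0.025, 0], [-0.003, 0.025, 0], [-0.003, 0.025, 0], [-0.003, 0.025, 0], [-0.003, 0.025, 0], [-0.002, 0.02, 0], [0, 0.01, 0], [0, 0, 0]], claw=[100, 100, 100, 100, 100, 100, 100, 100, 100, 100, 100])

```text
clock: 11.5
tcp_pos: [450.8, -116.0, 246.7]
eef_rot: [3.137, -0.028, 3.01]
contact_force: [0.1, 0.4, 0.8]
width: 0.606
```

```bash
python3 - <<'E'
from h import *
to(459,-115,215)
E
```

```text
tcp [ 450.8 -116.   246.7] rot [ 3.137 -0.028  3.01 ] F [0.1 0.4 0.8] w 0.606 t 11.5
travel mm [-8.8  1.9 31.5] twist deg [ 0.24 -1.59 -0.01]
```

Call:
drive_tool(twist=[[0.2, -1.6, 0], [0, 0, 0], [0, 0, 0], [0, 0, 0]], travel=[[-0.009, 0.002, 0], [0, 0, 0.015], [0, 0, 0.015], [0, 0, 0]], claw=[100, 100, 100, 100])

```text
clock: 11.9
tcp_pos: [458.9, -116.1, 214.4]
eef_rot: [-3.141, -0.002, 3.01]
contact_force: [0.2, -0.4, -0.3]
width: 0.612
```

```bash
python3 - <<'E'
from h import *
to(458.5,-115,161)
a=camera("side");b=camera("top")
cv2.imwrite("pics/side6c.png",cv2.resize(a[130:280,200:370],None,fx=4,fy=4,interpolation=cv2.INTER_CUBIC))
cv2.imwrite("pics/top6.png",b)
E
```

```text
tcp [ 458.9 -116.1  214.4] rot [-3.141e+00 -2.000e-03  3.010e+00] F [ 0.2 -0.4 -0.3] w 0.612 t 11.9
travel mm [ 0.4  1.1 53.4] twist deg [-0.01 -0.1   0.02]
```

View pics/side6c.png

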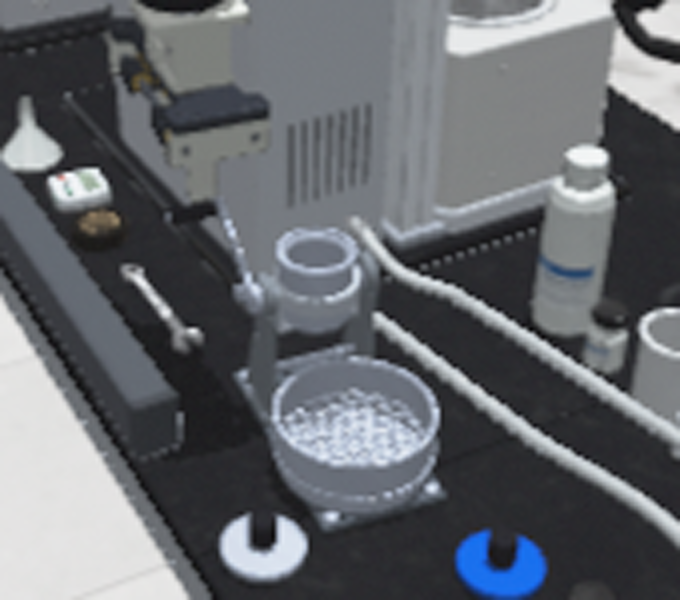

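The fingers are above the black grip at crop (190,212). I'm descending and then closing on it.

Call:
drive_tool(twist=[[0, 0, 0], [0, 0, 0], [0, 0, 0], [0, 0, 0], [0, 0, 0]], travel=[[0, 0.001, 0.015], [0, 0, 0.015], [0, 0, 0.012], [0, 0, 0.007], [0, 0, 0.002]], claw=[100, 100, 100, 100, 100])

```text
clock: 12.5
tcp_pos: [462.6, -116.6, 167.4]
eef_rot: [3.142, 0.007, 3.01]
contact_force: [0.6, 0.1, -0.1]
width: 0.609
```

```bash
python3 - <<'E'
from h import *
to(458.5,-115.5,161)
E
```

```text
tcp [ 462.6 -116.6  167.4] rot [3.142 0.007 3.01 ] F [ 0.6  0.1 -0.1] w 0.609 t 12.5
travel mm [4.2 0.5 6.3] twist deg [ 0.    0.37 -0.03]
```

Call:
drive_tool(twist=[[0, 0.4, 0], [0, 0, 0], [0, 0, 0], [0, 0, 0], [0, 0, 0], [0, 0, 0], [0, 0, 0], [0, 0, 0]], travel=[[0.004, 0.001, 0.004], [0, 0, 0.002], [0, 0, 0], [0, 0, 0], [0, 0, 0], [0, 0, 0], [0, 0, 0], [0, 0, 0]], claw=[100, 255, 255, 255, 255, 255, 255, 255])

```text
clock: 13.3
tcp_pos: [459.0, -117.5, 162.8]
eef_rot: [-3.137, 0.0, 3.011]
contact_force: [0.2, 4.5, -1.1]
width: 0.172
```

```bash
python3 - <<'E'
from h import *
to(458.5,-115.5,161)
E
```

```text
tcp [ 459.  -117.5  162.8] rot [-3.137  0.     3.011] F [ 0.2  4.5 -1.1] w 0.172 t 13.3
travel mm [0.7 1.9 1.8] twist deg [-0.25  0.02  0.05]
```

```bash
python3 - <<'E'
import numpy as np
th=np.arange(0,2.11,.1);p=np.pi/6+th
y=90*np.cos(p);z=-90*np.sin(p)
for i in range(len(th)-1):print(round(th[i+1],2),round(y[i+1]-y[i],1),round(z[i+1]-z[i],1))
E
```

```text
0.1 -4.9 -7.6
0.2 -5.6 -7.0
0.3 -6.3 -6.4
0.4 -6.9 -5.8
0.5 -7.4 -5.1
0.6 -7.9 -4.3
0.7 -8.3 -3.5
0.8 -8.6 -2.6
0.9 -8.8 -1.8
1.0 -9.0 -0.9
1.1 -9.0 0.0
1.2 -8.9 0.9
1.3 -8.8 1.8
1.4 -8.6 2.7
1.5 -8.3 3.5
1.6 -7.9 4.3
1.7 -7.4 5.1
1.8 -6.9 5.8
1.9 -6.2 6.5
2.0 -5.6 7.1
2.1 -4.8 7.6
```

Call:
drive_tool(twist=[[0, 0, 0], [0, 0, 0], [0, 0, 0], [0, 0, 0], [0, 0, 0]], travel=[[0, -0.005, -0.0075], [0, -0.0055, -0.007], [0, -0.0065, -0.0065], [0, -0.007, -0.006], [0, 0, 0]], claw=[255, 255, 255, 255, 255])

```text
clock: 13.8
tcp_pos: [456.0, -142.7, 191.0]
eef_rot: [-3.138, 0.001, 3.012]
contact_force: [1.4, -1.3, -2.3]
width: 0.17
```

```bash
cat >> h.py <<'E'
def ang(zoff=0):
    s=ctrl.sense();p=s["tcp_pos"]-np.array([531,-202.5,154-38]);yw=-.13
    Y=p[:2]@[-np.sin(yw),np.cos(yw)];X=p[:2]@[np.cos(yw),np.sin(yw)];Z=p[2]+zoff
    a=np.arctan2(Z,Y);print("X",X,"Y",Y,"Z",Z,"r",np.hypot(Y,Z),"theta",a-np.pi/6)
E
python3 - <<'E'
from h import *
to(459,-117,161);ang()
E
```

```text
tcp [ 456.  -142.7  191. ] rot [-3.138e+00  1.000e-03  3.012e+00] F [ 1.4 -1.3 -2.3] w 0.17 t 13.8
travel mm [ 0.4 26.  29.9] twist deg [-0.21  0.03  0.1 ]
X -82.10151648578281 Y 49.54258199992124 Z 75.02448317396889 r 89.90628735933912 theta 0.46357925577033776
```

The lever is following the arc (θ≈0.46, forces only 1–2 N). I'll continue.

Call:
drive_tool(twist=[[0, 0, 0], [0, 0, 0], [0, 0, 0], [0, 0, 0], [0, 0, 0], [0, 0, 0], [0, 0, 0], [0, 0, 0]], travel=[[0, -0.0075, -0.005], [0, -0.008, -0.004], [0, -0.0085, -0.003], [0, -0.0085, -0.002], [0, -0.009, -0.001], [0, -0.009, 0], [0, -0.009, 0.001], [0, 0, 0]], claw=[255, 255, 255, 255, 255, 255, 255, 255])

```text
clock: 14.6
tcp_pos: [448.6, -206.7, 207.1]
eef_rot: [-3.141, 0.003, 3.011]
contact_force: [3.5, 1.3, -6.7]
width: 0.173
```

```bash
python3 - <<'E'
from h import *
to(459,-117,161);ang()
E
```

```text
tcp [ 448.6 -206.7  207.1] rot [-3.141e+00  3.000e-03  3.011e+00] F [ 3.5  1.3 -6.7] w 0.173 t 14.6
travel mm [ 1.5 90.4 46. ] twist deg [-0.06  0.19  0.06]
X -81.1597407062886 Y -14.892940641783767 Z 91.12200264478906 r 92.33102970809239 theta 1.2092047140303457
```

Call:
drive_tool(twist=[[0, 0, 0], [0, 0, 0], [0, 0, 0], [0, 0, 0], [0, 0, 0], [0, 0, 0]], travel=[[0, -0.0085, 0.003], [0, -0.0085, 0.004], [0, -0.008, 0.004], [0, -0.008, 0.0045], [0, -0.004, 0.003], [0, 0, 0]], claw=[255, 255, 255, 255, 255, 255])

```text
clock: 15.2
tcp_pos: [443.9, -247.2, 190.8]
eef_rot: [-3.138, 0.006, 3.012]
contact_force: [2.3, 2.7, -1.3]
width: 0.171
```

```bash
python3 - <<'E'
from h import *
to(459,-117,161);ang()
E
```

```text
tcp [ 443.9 -247.2  190.8] rot [-3.138  0.006  3.012] F [ 2.3  2.7 -1.3] w 0.171 t 15.2
travel mm [  2.  131.1  29.3] twist deg [-0.21  0.32  0.12]
X -80.52380697942748 Y -55.58751827103855 Z 74.77092076306684 r 93.17007448365524 theta 1.6864855153242444
```

Call:
drive_tool(twist=[[0, 0, 0], [0, 0, 0], [0, 0, 0], [0, 0, 0], [0, 0, 0], [0, 0, 0], [0, 0, 0], [0, 0, 0], [0, 0, 0], [0, 0, 0]], travel=[[0, -0.004, 0.003], [0, -0.004, 0.0035], [0, -0.0035, 0.004], [0, -0.0035, 0.004], [0, -0.003, 0.004], [0, -0.0025, 0.0045], [0, 0, 0], [0, 0, 0], [0, 0, 0], [0, 0, 0]], claw=[255, 255, 255, 255, 255, 255, 255, 255, 255, 255])

```text
clock: 16.2
tcp_pos: [441.3, -270.0, 166.6]
eef_rot: [-3.136, 0.005, 3.013]
contact_force: [1.2, -0.1, 0.7]
width: 0.172
```

```bash
python3 - <<'E'
from h import *
to(459,-117,161);ang()
a=camera("side");b=camera("top")
cv2.imwrite("pics/side7c.png",cv2.resize(a[130:280,200:370],None,fx=4,fy=4,interpolation=cv2.INTER_CUBIC))
cv2.imwrite("pics/top7c.png",cv2.resize(b[135:215,230:350],None,fx=6,fy=6,interpolation=cv2.INTER_CUBIC))
E
```

```text
tcp [ 441.3 -270.   166.6] rot [-3.136  0.005  3.013] F [ 1.2 -0.1  0.7] w 0.172 t 16.2
travel mm [  2.1 154.    4.7] twist deg [-0.32  0.31  0.15]
X -80.21154395797834 Y -78.54356887046823 Z 50.559746242038216 r 93.409743340667 theta 2.0460489760067864
```

View pics/side7c.png

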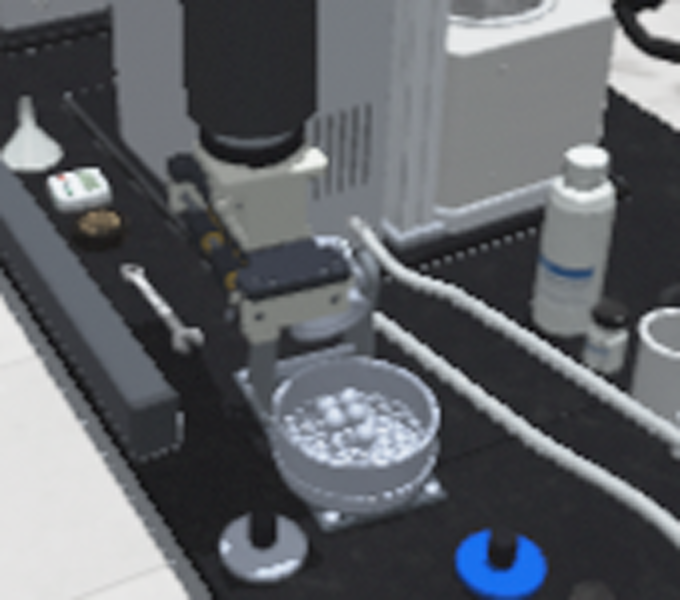

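View pics/top7c.png

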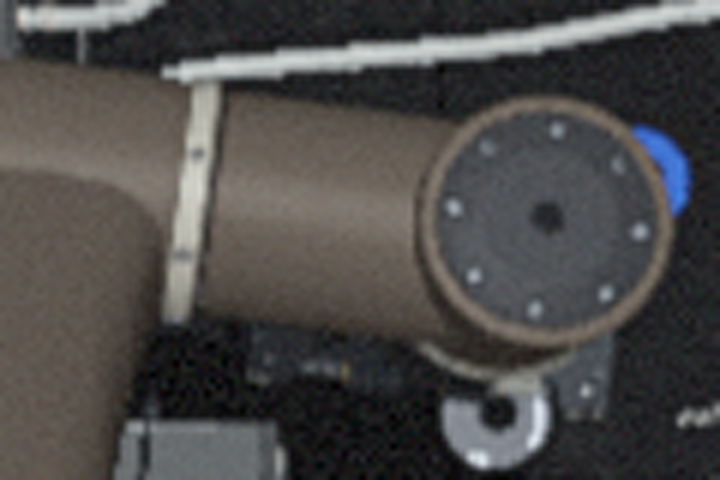

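The side view shows several balls in the sieve around crop (345,412). The arm blocks the top view of the sieve. I'll wait and count them in a bigger crop.

Call:
drive_tool(twist=[[0, 0, 0], [0, 0, 0], [0, 0, 0], [0, 0, 0], [0, 0, 0], [0, 0, 0], [0, 0, 0], [0, 0, 0], [0, 0, 0], [0, 0, 0], [0, 0, 0], [0, 0, 0]], travel=[[0, -0.001, 0.002], [0, -0.001, 0.002], [0, 0, 0], [0, 0, 0], [0, 0, 0], [0, 0, 0], [0, 0, 0], [0, 0, 0], [0, 0, 0], [0, 0, 0], [0, 0, 0], [0, 0, 0]], claw=[255, 255, 255, 255, 255, 255, 255, 255, 255, 255, 255, 255])

```text
clock: 17.5
tcp_pos: [441.0, -272.3, 162.8]
eef_rot: [-3.136, 0.006, 3.013]
contact_force: [1.6, 0.3, 1.0]
width: 0.17
```

```bash
python3 - <<'E'
from h import *
to(459,-117,161);ang()
a=camera("side")
cv2.imwrite("pics/side8c.png",cv2.resize(a[205:260,255:325],None,fx=10,fy=10,interpolation=cv2.INTER_CUBIC))
E
```

```text
tcp [ 441.  -272.3  162.8] rot [-3.136  0.006  3.013] F [1.6 0.3 1. ] w 0.17 t 17.5
travel mm [  2.1 156.3   0.8] twist deg [-0.35  0.33  0.17]
X -80.15934293302979 Y -80.83892328569952 Z 46.75521074915895 r 93.38619410913736 theta 2.0936269092683206
```

View pics/side8c.png

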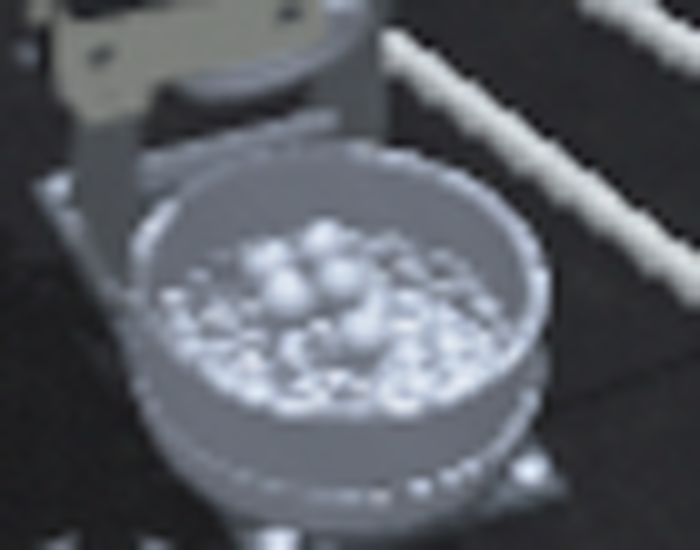

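Five separate balls rest in the sieve, at crop (262,257), (320,237), (288,290), (342,275) and (362,325). Now I swing the lever back.

Call:
drive_tool(twist=[[0, 0, 0], [0, 0, 0], [0, 0, 0], [0, 0, 0], [0, 0, 0], [0, 0, 0], [0, 0, 0], [0, 0, 0], [0, 0, 0]], travel=[[0, 0.005, -0.0075], [0, 0.0055, -0.007], [0, 0.006, -0.0065], [0, 0.007, -0.006], [0, 0.0075, -0.005], [0, 0.008, -0.0045], [0, 0.0085, -0.0035], [0, 0.0085, -0.0025], [0, 0, 0]], claw=[255, 255, 255, 255, 255, 255, 255, 255, 255])

```text
clock: 18.45
tcp_pos: [448.1, -211.2, 206.3]
eef_rot: [-3.136, 0.004, 3.013]
contact_force: [3.4, 0.3, -3.7]
width: 0.168
```

```bash
python3 - <<'E'
from h import *
to(459,-117,161);ang()
E
```

```text
tcp [ 448.1 -211.2  206.3] rot [-3.136  0.004  3.013] F [ 3.4  0.3 -3.7] w 0.168 t 18.45
travel mm [ 1.5 95.1 44.8] twist deg [-0.3   0.25  0.16]
X -81.07106219235625 Y -19.381351191259146 Z 90.32577839994951 r 92.381724478144 theta 1.2585642495930758
```

Call:
drive_tool(twist=[[0, 0, 0], [0, 0, 0], [0, 0, 0], [0, 0, 0], [0, 0, 0], [0, 0, 0], [0, 0, 0], [0, 0, 0], [0, 0, 0]], travel=[[0, 0.009, -0.001], [0, 0.009, 0], [0, 0.009, 0.001], [0, 0.009, 0.0015], [0, 0.0085, 0.0025], [0, 0.0085, 0.0035], [0, 0.008, 0.0045], [0, 0.0075, 0.005], [0, 0, 0]], claw=[255, 255, 255, 255, 255, 255, 255, 255, 255])

```text
clock: 19.35
tcp_pos: [456.5, -138.4, 187.7]
eef_rot: [-3.134, 0.003, 3.014]
contact_force: [3.2, -2.4, -4.9]
width: 0.174
```

```bash
python3 - <<'E'
from h import *
to(459,-117,161);ang()
E
```

```text
tcp [ 456.5 -138.4  187.7] rot [-3.134e+00  3.000e-03  3.014e+00] F [ 3.2 -2.4 -4.9] w 0.174 t 19.35
travel mm [ 0.4 21.8 26.5] twist deg [-0.44  0.15  0.2 ]
X -82.1496181276662 Y 53.89003352257678 Z 71.67822487806188 r 89.67666159449993 theta 0.40252454423705386
```

Call:
drive_tool(twist=[[0, 0, 0], [0, 0, 0], [0, 0, 0], [0, 0, 0], [0, 0, 0]], travel=[[0, 0.0065, 0.006], [0, 0.006, 0.0065], [0, 0.0055, 0.007], [0, 0.003, 0.0045], [0, 0.001, 0.002]], claw=[255, 255, 255, 255, 255])

```text
clock: 19.85
tcp_pos: [459.2, -117.2, 161.8]
eef_rot: [-3.13, 0.002, 3.015]
contact_force: [-13.3, -7.0, 34.3]
width: 0.171
```

```bash
python3 - <<'E'
from h import *
to(459,-117.5,162);ang()
E
```

```text
tcp [ 459.2 -117.2  161.8] rot [-3.130e+00  2.000e-03  3.015e+00] F [-13.3  -7.   34.3] w 0.171 t 19.85
travel mm [ 0.1 -0.3 -0.2] twist deg [-0.69  0.11  0.28]
X -82.26278841829198 Y 75.28018464908953 Z 45.81066275175249 r 88.1233398286505 theta 0.023073181207816984
```

The lever is on its stop: 34 N of reaction, and the start position has been regained. I'm releasing and retreating upward.

Call:
drive_tool(twist=[[0, 0, 0], [0, 0, 0], [0, 0, 0], [0, 0, 0], [0, 0, 0], [0, 0, 0]], travel=[[0, 0, 0], [0, 0, 0], [0, 0, 0], [0, 0, 0], [0, 0, 0], [0, 0, 0]], claw=[255, 100, 100, 100, 100, 100])

```text
clock: 20.45
tcp_pos: [458.8, -116.1, 161.6]
eef_rot: [-3.131, 0.001, 3.014]
contact_force: [0.5, -0.5, 0.3]
width: 0.562
```

```bash
python3 - <<'E'
from h import *
to(459,-116.5,225)
E
```

```text
tcp [ 458.8 -116.1  161.6] rot [-3.131e+00  1.000e-03  3.014e+00] F [ 0.5 -0.5  0.3] w 0.562 t 20.45
travel mm [ -0.3  -1.1 -63.4] twist deg [-0.63  0.07  0.25]
```

Call:
drive_tool(twist=[[0, 0, 0], [0, 0, 0], [0, 0, 0], [0, 0, 0], [0, 0, 0], [0, 0, 0]], travel=[[0, 0, -0.01], [0, 0, -0.02], [0, 0, -0.025], [0, 0, -0.025], [0, 0, -0.02], [0, 0, 0]], claw=[100, 100, 100, 100, 100, 100])

```text
clock: 21.05
tcp_pos: [458.5, -115.2, 268.0]
eef_rot: [-3.13, 0.0, 3.014]
contact_force: [0.5, -0.2, 0.4]
width: 0.603
```

```bash
python3 - <<'E'
from h import *
to(459,-116.5,225)
a=camera("side")
cv2.imwrite("pics/side9c.png",cv2.resize(a[150:280,220:360],None,fx=5,fy=5,interpolation=cv2.INTER_CUBIC)[:600])
E
```

```text
tcp [ 458.5 -115.2  268. ] rot [-3.13   0.     3.014] F [ 0.5 -0.2  0.4] w 0.603 t 21.05
travel mm [-0.7 -0.8 43. ] twist deg [-0.67  0.01  0.25]
```

View pics/side9c.png

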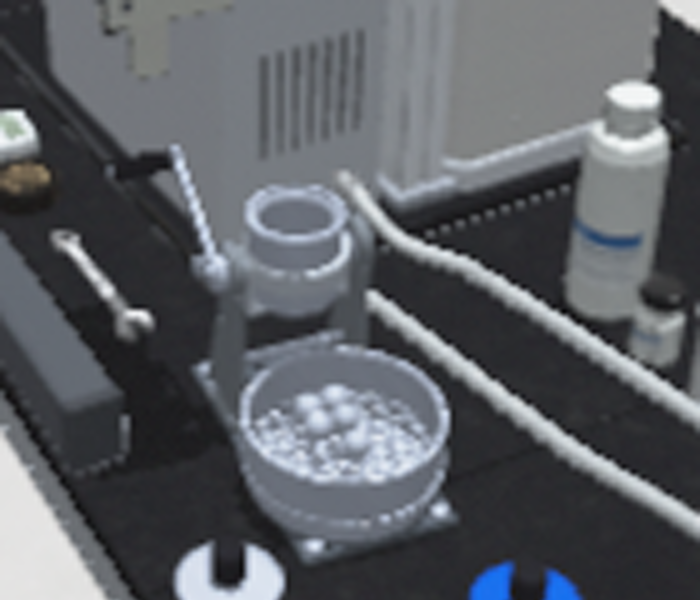

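The jar is upright and the grip at side pixel (248,182) is back where it started, (247.5,183). All five balls are in the sieve around crop (330,415). The lid is flat at (230,575), and the gripper touches nothing. Handing in.

```bash
python3 - <<'E'
from plant import ctrl
print(ctrl.job_done(), ctrl.sense()["clock"])
E
```

```text
the job is handed in; nothing more can be done
the job is handed in; nothing more can be done
```

The job is handed in at about 21 s of the 67 s allowed, and every check I made passed. No verdict is reported, so these checks are all I have to go on.

- **Lid:** I lifted the steel lid off and set it down knob up at about (405, −343) mm, in front of the sieve. The last side picture shows it flat and let go.
- **Balls:** I gripped the lever and swung it along its arc to about 2.09 rad, and counted five separate balls in the sieve. After the swing back they were still there.
- **Jar:** I swung it back until the stop pushed back with about 34 N at the wrist, then released. The lever grip is within half a pixel of its starting position in the side view.
- **Robot:** At the end it stood clear, with the contact force at noise level.

- **First grip attempt:** On the first close on the knob the tool had drifted about 6 mm too high. I reopened the jaws, corrected and gripped again before lifting.
- **Not checked:** The arm blocked the top camera during the pouring, so the ball count rests on the side camera alone. I did not measure the bystanders again afterwards; those visible in the last picture looked unmoved.

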